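# Open the terminal box: press the snap tab, push the cover off

## Task

Open the terminal box: press the red snap tab down until the white cover springs free, then push the cover by its blue ridge along its guides, off its seat and all the way onto the parking deck, up to the end stop, so that every terminal is uncovered. Work with the fingertips only: do not lift or tip the cover, leave it lying flat on the deck, and leave the screwdriver, tape roll and orange plug where they are.

Things in the scene. Friction and masses are not known exactly. Their poses are not given: they have to be found in the camera images.
- terminal_box: Grey terminal box, 96 mm wide, on a black plate 270 x 110 x 8 mm fixed to the bench. Origin: centre of the plate's underside, on the bench; +x along the box, the way the cover slides off; +z up. From -x to +x: red snap tab (x -128 to -92 mm) between two spring housings (41 mm high, beyond y 30 mm either side), terminal well (x -85 to 16 mm), parking deck (x 16 to 125 mm).
- well_back (a point): Middle of the well's back edge, 34 mm high (box frame x -85 mm, y 0), where the seated cover's rear edge lies. Lips 43 mm high hold the cover's side edges (beyond y 38 mm either side, x -85 to -10 mm). Two spring pins here (3 N together) kick the cover 7 mm forward when the tab frees it; the tab can then be let go and cannot catch again.
- deck (a point): Centre of the parking deck's top, 34 mm above the bench (box frame x 70 mm, y 0). Level with the seat, low guides at its sides; the end stop's face is at box x 125 mm, 44 mm high.
- snap_tab (a joint): Red snap tab, travel down in m: 0 up, 0.010 pressed to its stop. Its catch (41 mm high, box x -69 mm) stands in a window of the cover and blocks it; pressed 7 to 8 mm or more, the cover is free. Springs back: 3 N at the top, 6 N at the bottom, plus up to 4 N of friction. It stays partly down under the cover's rear bar and springs up once the cover has gone about 20 mm.
- tab_top (a point): Centre of the snap tab's ribbed top, 36 x 36 mm, 52 mm above the bench when up (42 mm when pressed); press straight down here.
- cover: White loose cover plate 100 (x) x 84 (y) x 4 mm, about 0.12 kg, with grey ribs and a blue push ridge. Origin: centre of its underside; axes as the box's. Seated it is at x -35 mm, y 0, z 34 mm in the box frame; it slides along the box's +x with a few N; against the end stop it is at x +75 mm; from x +66 mm it is clear of the well.
- ridge_top (a point): Middle of the top of the cover's blue push ridge: 8 mm thick (x), 50 mm long (y), top 19.5 mm above the cover's underside (53.5 mm above the bench). Its centre is 12 mm behind the cover's centre, and 34 mm of flat cover (top 38 mm above the bench) lie behind it, on the -x side, where a fingertip fits.
- stubby: Bystander, loose: short red screwdriver 74 x 20 x 20 mm lying on the bench; origin at its underside.
- tape_roll: Bystander, loose: yellow-black roll of tape 64 x 57 x 34 mm; origin at its underside.
- spare_plug: Bystander, loose: orange terminal plug 18 x 27 x 15 mm; origin at its underside.
Not all that is in view belongs to the job. There is more than one size of the cover; the one meant has the size given above.

How it is judged:
By the outcome, as a careful person would: the job done as asked, in the order asked, and still so for the second after the job is handed in, with the robot touching nothing.
It also fails if it takes over 35 s, if anything falls off the work surface, if the arm or the gripper's body presses on something with over 40 N, if the wrist force passes 120 N, or if a joint passes its speed limit or range.

## Robot

A 6-joint arm with a two-finger parallel gripper is mounted at the origin on a cart in front of the work surface, level with it; the furniture and walls round the work are solid. World frame = base frame: x ahead of the robot, y to its left, z up, the work surface at z = 0. Lengths are in m, angles in rad, forces in N, time in s.
With the tool pointing down it reaches from about 0.3 to 0.825 m from the base axis. Payload 5.4 kg.
Tool frame: the origin (TCP) lies at the very end of the fingers, on their centre line; the grasp point (between the pads) lies 19 mm behind it; z points along the fingers, y is the line along which they close (so a half turn about z gives the same grasp; the last joint's range is limited). The gripper opens to 92 mm and grips with 3 to 60 N. Pads are 20 mm wide; open, the fingers measure 128 mm over their backs; the gripper's body (75 mm by 189 mm) begins 69 mm behind the grasp point.
Start: joints at [1.117, 0.158, 1.597, -0, 1.386, -0.21], TCP at [0.139, 0.558, 0.215] pointing down, gripper open.
Joint ranges: [-2.91, 2.91], [-0.94, 2.29], [0.18, 2.7], [-1.29, 4.43], [0.17, 2.64], [-3, 3]. Speed limits (rad/s): [2.57, 2.57, 3.14, 3.14, 3.14, 3.14].

## Interface

Orientations are given as a unit quaternion [w, x, y, z].
In Python, from station import reach, movel, movej, command_gripper, pause, solve_ik, get_image, PlanningError, finish_job, get_clock, get_q, get_qd, get_tau, get_eef_pos, get_ee_rot, get_force, get_torque, get_gripper_width, get_grip_force gives the robot as it stands. Calls block until the motion is done:
- reach(position, orientation): joint-space move of the TCP to a pose.
- movel(position, vel=0.15, orientation=None): straight line of the TCP; orientation=None keeps the orientation; vel is the mean speed in m/s.
- movej(angles): joint-space move.
- command_gripper(opening): finger opening in m; the grip force is fixed at half the most; returns when the fingers have stopped.
- pause(seconds).
- solve_ik(position, orientation): joint angles nearest the present ones, or None.
- get_image(name): name is "scene" or "top" or "wrist"; returns a dict with "image" (420x560x3 uint8, red, green, blue), "depth" (420x560 float32, m along the optical axis (not along the pixel's ray), 0 where there is no reading), "camera_matrix" (3x3 intrinsics, pixels), "k1" (the pictures are not rectified: a ray, as slopes to the right and down, at radius r is drawn at 1 + k1 r^2 times it, then the intrinsics apply), "eye" and "orientation" of the camera in the world. Camera axes: x right, y down, z forward; pixel columns grow to the right and rows downward; lengths in m; the calibration is good to about 2 mm. A picture is of the moment at which its call begins.
A pose or a line that the arm cannot do raises PlanningError and nothing moves.
- finish_job(): hands the job in; it is judged then, once.
Readings, each from a call of its own:
- get_clock(): time.
- get_q(): joint angles.
- get_qd(): joint speeds.
- get_tau(): joint torques, N m.
- get_eef_pos(): TCP position.
- get_ee_rot(): TCP orientation.
- get_force(): force on the tool from outside, world axes, zero at the start.
- get_torque(): the same for the moment, N m.
- get_gripper_width(): finger opening in m.
- get_grip_force(): force on a finger pad.
Only numpy, scipy, OpenCV 4.12 (cv2) and the standard library are available. Lean on these libraries where they do the work, as an engineer would, in place of code of your own. Each camera call takes 0.05 s, during which the arm holds its last target. There are 200 camera calls.

## Working session

There is one attempt and no reset: what is moved stays moved. The work goes in short steps, each a Python script; the robot and the scene stay as the last script left them, time stands still between calls to the robot, and variables do not carry over. Pictures are saved under pics/ and viewed, at most 10 in all, crops included, and the job is handed in when it is done.

```bash
mkdir -p pics; ls; python3 - <<'E'
from station import *
import cv2,numpy as np
a=[]
for n in ("top","scene"):
    d=get_image(n); np.savez(f"{n}0.npz",**d)
    cv2.imwrite(f"pics/{n}0.png",d["image"][:,:,::-1]); print(n,d["camera_matrix"].tolist(),d["k1"],d["eye"],d["orientation"])
print(get_clock(),get_ee_rot())
E
```

```text
pics
top [[435.3668807581746, 0.0, 273.8436536447759], [0.0, 435.3668807581746, 212.4356413059182], [0.0, 0.0, 1.0]] -0.017338157834557468 [ 0.49790347 -0.26757387  1.17522951] [-0.01662725  0.71234724 -0.70109818  0.02731831]
scene [[444.95474862928455, 0.0, 275.063925359034], [0.0, 444.95474862928455, 215.75222056914086], [0.0, 0.0, 1.0]] -0.09254053418784222 [0.08682626 0.29092253 1.00696322] [ 0.11288467 -0.33948568  0.87741124 -0.31961858]
0.1 [-2.74893608e-04  1.21600896e-01  9.92578719e-01 -7.95495307e-04]
```

View pics/top0.png

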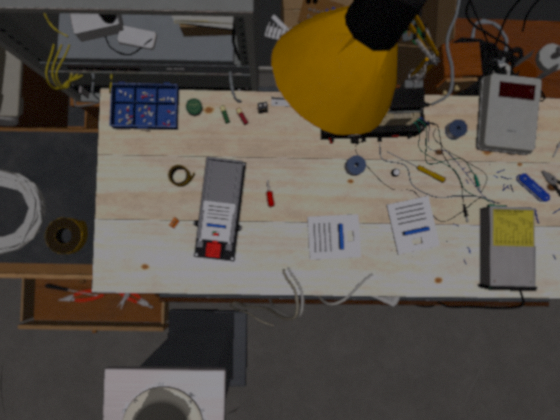

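View pics/scene0.png

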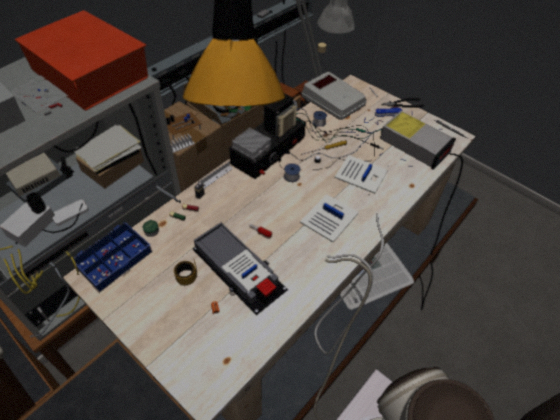

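The top view shows the box upright in the picture: red tab at about (212,250), cover with blue ridge at (215,222), deck at (226,180). The tape roll is at (180,175), the plug at (174,222) and the screwdriver at (270,197). The two white plates on the right are decoys, and the lamp is well away from the work. Next I'll measure these points.

```bash
cat > h.py <<'E'
import numpy as np,cv2
from scipy.spatial.transform import Rotation as R
def rot(q): return R.from_quat(q,scalar_first=True).as_matrix()
def slopes(d,uv):
    uv=np.asarray(uv,float).reshape(-1,2);K=d["camera_matrix"]
    p=(uv-[K[0,2],K[1,2]])/[K[0,0],K[1,1]]; s=p.copy()
    for _ in range(10): s=p/(1+float(d["k1"])*(s**2).sum(1,keepdims=True))
    return np.c_[s,np.ones(len(s))]
def onplane(d,uv,z):
    r=slopes(d,uv)@rot(d["orientation"]).T
    return d["eye"]+r*((z-d["eye"][2])/r[:,2:])
def cloud(d,mask):
    v,u=np.nonzero(mask);z=d["depth"][v,u];k=z>0
    return d["eye"]+(slopes(d,np.c_[u,v][k])*z[k,None])@rot(d["orientation"]).T
def comps(d,lo,hi):
    m=cv2.inRange(cv2.cvtColor(d["image"],cv2.COLOR_RGB2HSV),lo,hi)
    n,l,s,c=cv2.connectedComponentsWithStats(m)
    return [(l==i,s[i],c[i]) for i in range(1,n) if s[i,4]>25]
E
python3 - <<'E'
from h import *
for n in("top","scene"):
    d=dict(np.load(n+"0.npz"))
    for name,lo,hi,z in(("red",(0,180,70),(6,255,255),.052),("red2",(174,180,70),(180,255,255),.052),("blue",(105,130,50),(125,255,255),.0535)):
        for m,s,c in comps(d,lo,hi):
            p=onplane(d,c,z)[0]
            if .25<p[0]<.8 and abs(p[1]+.13)<.15:
                q=cloud(d,m); print(n,name,c.round(1),s[4],"ray",p.round(4),"cloud med",np.median(q,0).round(4), "zmax",q[:,2].max().round(3))
                r=cv2.minAreaRect(onplane(d,np.argwhere(m)[:,::-1],z)[:,:2].astype(np.float32));print("   rect",r)
    if n=="top":
        sub=np.zeros((420,560),bool);sub[150:270,185:250]=1
        v,u=np.nonzero(sub);p=cloud(d,sub);k=(p[:,2]>.025)&(p[:,2]<.048)
        print("box>25mm rect",cv2.minAreaRect(p[k][:,:2].astype(np.float32)),np.median(p[k],0))
        im=d["image"][145:275,160:290,::-1]
        cv2.imwrite("pics/topcrop.png",cv2.resize(im,None,fx=4.5,fy=4.5,interpolation=cv2.INTER_CUBIC))
E
```

```text
top red [269.8 198.3] 61 ray [ 0.6043 -0.273   0.052 ] cloud med [ 0.6082 -0.2736  0.0186] zmax 0.023
   rect ((0.6038862466812134, -0.2730914354324341), (0.0350373238325119, 0.011499636806547642), 10.361899375915527)
top red [213.1 249.4] 210 ray [ 0.4703 -0.1295  0.052 ] cloud med [ 0.4711 -0.1292  0.051 ] zmax 0.057
   rect ((0.4709346294403076, -0.12879623472690582), (0.03781231492757797, 0.03837728127837181), 83.77911376953125)
box>25mm rect ((0.5809286236763, -0.1216653361916542), (0.15043401718139648, 0.2608211636543274), 89.08290100097656) [ 0.59878528 -0.140448    0.03564598]
scene red [264.3 231.7] 61 ray [ 0.5856 -0.248   0.052 ] cloud med [ 0.6041 -0.2674  0.018 ] zmax 0.023
   rect ((0.5857239961624146, -0.24810215830802917), (0.0383608303964138, 0.014460377395153046), 10.424385070800781)
scene red [265.9 286.5] 177 ray [ 0.4668 -0.1254  0.052 ] cloud med [ 0.4663 -0.1251  0.0522] zmax 0.056
   rect ((0.4665229320526123, -0.12589949369430542), (0.035572465509176254, 0.03476769104599953), 83.9830551147461)
scene blue [248.7 270.8] 50 ray [ 0.529  -0.1291  0.0535] cloud med [ 0.5295 -0.1297  0.0523] zmax 0.058
   rect ((0.5288645625114441, -0.13038429617881775), (0.04405630752444267, 0.008746685460209846), 86.6081771850586)
```

View pics/topcrop.png

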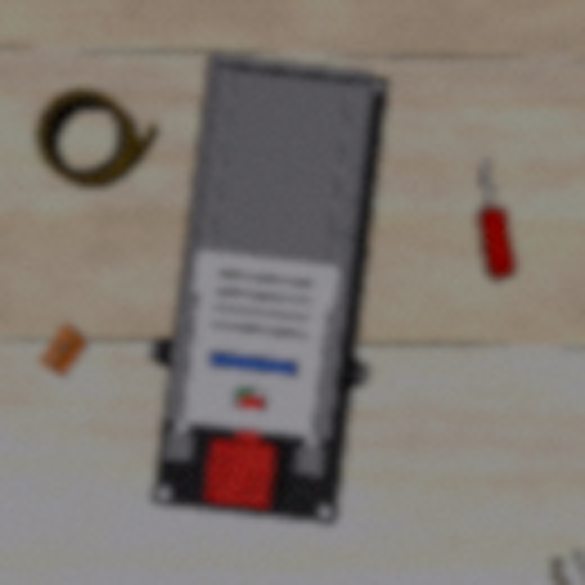

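The crop confirms the layout: tab at the bottom, ridge about (253,363), deck above, and box yaw about -6.5°. The two cameras put the tab about 4 mm apart, so I'll take one closer wrist picture from above.

```bash
cat >> h.py <<'E'
def quat(yaw): # tool down, tool y along box y, tool x against box x
    a=(np.pi+yaw)/2; return np.array([0,np.cos(a),np.sin(a),0])
E
python3 - <<'E'
from h import *; from station import *
q=quat(np.radians(-6.5)); p=[.50,-.127,.26]
print(solve_ik(p,q), get_q())
q2=quat(np.radians(173.5)); print(solve_ik(p,q2))
reach(p,q); command_gripper(0.0)
d=get_image("wrist"); np.savez("w0.npz",**d); cv2.imwrite("pics/w0.png",d["image"][:,:,::-1])
print(d["eye"],d["orientation"],get_clock(),get_eef_pos(),get_q(),get_gripper_width(),get_force())
E
```

```text
[-4.83304666e-01 -2.47697801e-02  1.69986498e+00 -4.44089210e-16
  1.46649745e+00 -1.94065459e+00] [ 1.11689253e+00  1.58966811e-01  1.59808217e+00  1.22480258e-06
  1.38622697e+00 -2.10098760e-01]
[-4.83304666e-01 -2.47697801e-02  1.69986498e+00 -4.44089210e-16
  1.46649745e+00  1.20093806e+00]
[ 0.42720822 -0.11790882  0.43132818] [0.09750553 0.73956521 0.6603673  0.08631916] 4.2333 [ 0.49999989 -0.12699713  0.25997439] [-4.83314453e-01 -2.47495545e-02  1.69989522e+00  2.31158155e-05
  1.46646336e+00 -1.94066763e+00] 0.00038133314151503133 [ 0.52705225 -0.08943193  0.02290563]
```

View pics/w0.png

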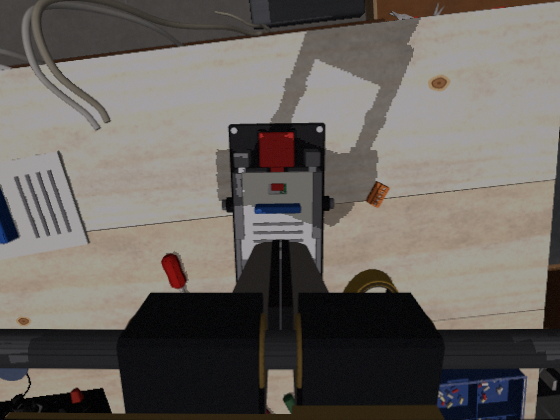

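The wrist view shows the tab at (277,149), ridge at (278,209), and plate rear corners at about (230,124) and (325,124). The fingers cover the deck.

```bash
python3 - <<'E'
from h import *
d=dict(np.load("w0.npz"))
for name,lo,hi,z in(("red",(0,150,60),(8,255,255),.052),("red2",(172,150,60),(180,255,255),.052),("blue",(100,120,40),(130,255,255),.0535)):
    for m,s,c in comps(d,lo,hi):
        p=onplane(d,c,z)[0]
        if .4<p[0]<.7 and abs(p[1]+.13)<.07:
            q=cloud(d,m); t=m.copy(); 
            print(name,c.round(1),s,"ray",p.round(4),"cloud",np.median(q,0).round(4))
            k=abs(q[:,2]-z)<.004
            print("  top rect",k.sum(),cv2.minAreaRect(q[k][:,:2].astype(np.float32)))
print("corners",onplane(d,[(230,124),(325,124)],.008))
# plate dark mask: rear corners
g=cv2.cvtColor(d["image"],cv2.COLOR_RGB2GRAY)
print("long sides",onplane(d,[(237,250),(322,250)],.008))
E
```

```text
red [276.5 150.1] [ 259  132   35   40 1221] ray [ 0.468  -0.1267  0.052 ] cloud [ 0.4678 -0.1268  0.0533]
  top rect 1151 ((0.46701183915138245, -0.1269732266664505), (0.034740038216114044, 0.034760039299726486), 83.90086364746094)
red [277.3 186.7] [271 184  13   7  78] ray [ 0.5062 -0.1302  0.052 ] cloud [ 0.5082 -0.1306  0.0421]
  top rect 0 ((0.0, 0.0), (0.0, 0.0), 0.0)
blue [277.3 208.3] [255 203  46  11 395] ray [ 0.5292 -0.1329  0.0535] cloud [ 0.5291 -0.133   0.0542]
  top rect 336 ((0.5300596356391907, -0.13287131488323212), (0.048039380460977554, 0.00794600322842598), 85.32955932617188)
corners [[ 0.43773758 -0.17635774  0.008     ]
 [ 0.44981463 -0.07009922  0.008     ]]
long sides [[ 0.58875331 -0.19018219  0.008     ]
 [ 0.60052866 -0.08616358  0.008     ]]
```

Tab to ridge measures 63.2 mm against 63 mm expected, and the heights match. I'm using origin (0.5766, -0.1382) and yaw -6.1°. Now I'll press the tab.

```bash
cat >> h.py <<'E'
YAW=np.radians(-6.1); O=np.array([.5766,-.1382]); C=np.array([np.cos(YAW),np.sin(YAW)]); Q=quat(YAW)
def W(x,y,z): return [*(O+x*C+y*np.array([-C[1],C[0]])),z]
E
python3 - <<'E'
from h import *; from station import *
reach(W(-.110,0,.075),Q); movel(W(-.110,0,.054),.1)
f0=get_force()[2]
for z in np.arange(.050,.036,-.001):
    movel(W(-.110,0,z),.03); f=get_force()
    print(round(z,4),f.round(1),get_eef_pos()[2].round(4))
    if f[2]-f0>16: break
pause(.2); print(get_force())
movel(W(-.110,0,.12),.2)
d=get_image("wrist"); np.savez("w1.npz",**d); cv2.imwrite("pics/w1.png",d["image"][:,:,::-1])
for m,s,c in comps(d,(100,120,40),(130,255,255)):
    p=onplane(d,c,.0535)[0]; v=p[:2]-O; print("blue",c,s[4],"box x,y",v@C, v@np.array([-C[1],C[0]]),np.median(cloud(d,m),0))
print(get_clock())
E
```

```text
0.05 [ 1.7 -0.6  3.6] 0.0511
0.049 [ 2.8 -0.3  5. ] 0.05
0.048 [ 3.  -0.9  5.1] 0.0489
0.047 [ 3.5 -0.8  4.7] 0.0478
0.046 [ 4.  -1.2  4.5] 0.0467
0.045 [ 3.  -2.3  5.4] 0.0453
0.044 [ 3.6 -1.7  4.7] 0.0441
0.043 [ 3.1 -2.7  4.7] 0.0431
0.042 [ 3.5 -1.7  5.8] 0.0422
0.041 [-0.7 -0.7 12.9] 0.042
0.04 [-3.7  0.9 20.9] 0.0418
[-2.88817432  0.95257705 20.51071313]
8.95
```

View pics/w1.png

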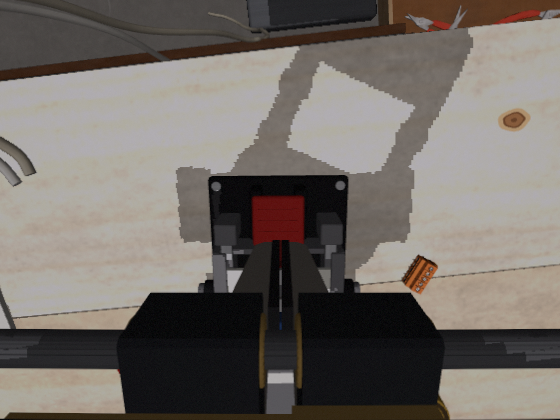

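The tab bottomed out at 42 mm with 20 N. The fingers hide the cover in this view, so I'll check the kick from the earlier viewing pose.

```bash
python3 - <<'E'
from h import *; from station import *
movel(W(-.075,0,.25),.25)
d=get_image("wrist"); np.savez("w2.npz",**d)
for lo,hi in(((100,120,40),(130,255,255)),((0,150,60),(8,255,255))):
  for m,s,c in comps(d,lo,hi):
    q=np.median(cloud(d,m),0); v=q[:2]-O; b=v@np.array([-C[1],C[0]])
    if abs(b)<.05: print(c,s[4],"box x,y",(v@C).round(4),b.round(4),q[2].round(4))
print(get_clock())
E
```

```text
[279.33624454 223.52620087] 458 box x,y -0.0347 0.0002 0.0549
[278.93857143 152.735     ] 1400 box x,y -0.1076 -0.0006 0.0475
9.6917
```

The cover is free: the ridge moved about 11–13 mm forward and the tab is partly held down. Now I'll go in behind the ridge and push.

```bash
python3 - <<'E'
from h import *; from station import *
movel(W(-.058,0,.075),.25); movel(W(-.058,0,.0435),.08); print("down",get_force().round(1),get_eef_pos()[2],get_clock())
fx=lambda: -get_force()[:2]@C
f0=fx()
xs=list(np.arange(-.048,.04,.008))+list(np.arange(.037,.056,.0015))
for x in xs:
    movel(W(x,0,.0435),.06 if x<.036 else .03); f=get_force()
    p=get_eef_pos(); print(round(x,4),f.round(1),"act",((p[:2]-O)@C).round(4),p[2].round(4))
    if fx()-f0>(14 if x<.04 else 9): print("stop");break
    if abs(f[2])>20: print("z");break
print(get_clock())
E
```

```text
down [-1.  -0.5 -0.4] 0.04310952333666156 11.0833
-0.048 [-1.1  0.9  0.8] act -0.0473 0.044
-0.04 [-0.5 -0.1  0.4] act -0.0397 0.0434
-0.032 [-1.1 -0.  -0.8] act -0.0314 0.0437
-0.024 [-0.9  0.6  0.2] act -0.0237 0.0436
-0.016 [-0.3  0.1 -1. ] act -0.0158 0.0436
-0.008 [ 0.   1.5 -0.1] act -0.0078 0.0435
0.0 [-0.1 -0.4  0.5] act 0.0002 0.0435
0.008 [ 0.6 -0.6 -0.5] act 0.0082 0.0435
0.016 [-0.2  0.   1.4] act 0.0162 0.0435
0.024 [-0.9  0.2 -0.5] act 0.0242 0.0436
0.032 [ 0.5 -0.   0.5] act 0.0322 0.0435
0.037 [-0.5  0.6 -0.5] act 0.0372 0.0435
0.0385 [-0.5  0.5 -1. ] act 0.0386 0.0435
0.04 [0.5 0.2 0.3] act 0.0401 0.0435
0.0415 [-0.8  0.3  0.3] act 0.0417 0.0435
0.043 [-0.7 -0.3  0.1] act 0.0432 0.0435
0.0445 [ 1.1 -0.2  0.2] act 0.0447 0.0435
0.046 [ 0.  -0.3 -1.1] act 0.0462 0.0435
0.0475 [-0.2  0.1 -0.6] act 0.0477 0.0435
0.049 [ 0.7 -0.2 -0.1] act 0.0492 0.0435
0.0505 [-4.9 -0.2  3. ] act 0.0498 0.0434
0.052 [-10.2   0.2   6.3] act 0.05 0.0434
stop
17.05
```

The stop was met where expected, with the fingertip centre at +50 mm. I'll back off, lift and check.

```bash
python3 - <<'E'
from h import *; from station import *
movel(W(.040,0,.0435),.06); movel(W(.040,0,.09),.15); movel(W(-.03,0,.27),.25)
d=get_image("wrist"); np.savez("w3.npz",**d); cv2.imwrite("pics/w3.png",d["image"][:,:,::-1])
for lo,hi in(((100,120,40),(130,255,255)),((0,150,60),(8,255,255))):
  for m,s,c in comps(d,lo,hi):
    q=np.median(cloud(d,m),0); v=q[:2]-O; b=v@np.array([-C[1],C[0]])
    if abs(b)<.05: print(c,s[4],"box x,y",(v@C).round(4),b.round(4),q[2].round(4))
d=get_image("scene"); cv2.imwrite("pics/s3.png",cv2.resize(d["image"][180:340,150:350,::-1],None,fx=3.5,fy=3.5))
print(get_clock())
E
```

```text
[278.84382872 108.74433249] 1588 box x,y -0.1058 -0.0012 0.053
18.8833
```

View pics/w3.png

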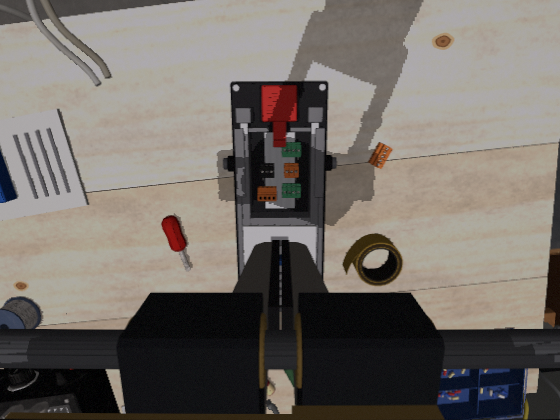

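View pics/s3.png

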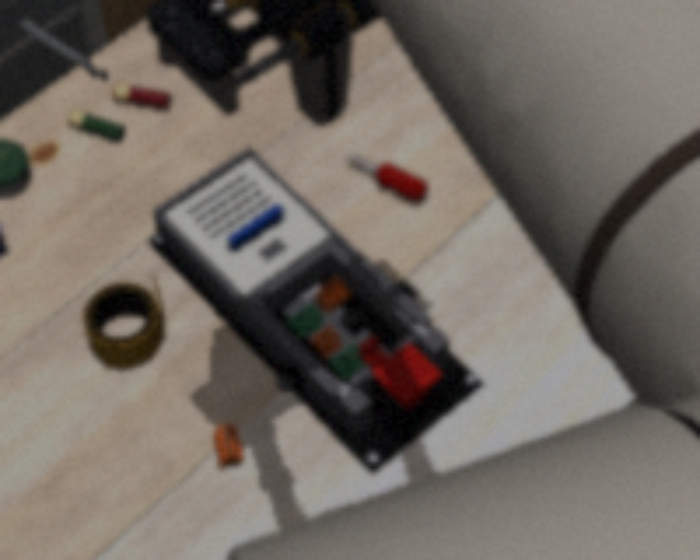

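Both views show the cover flat on the deck at the end stop, the well fully open with all terminals visible, the tab back up, and the loose items where they were.

```bash
python3 -c "
from station import *
print(finish_job())"
```

```text
the job is handed in; nothing more can be done
None
```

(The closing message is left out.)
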